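# Lock down the bracket in its checking jig

## Task

Two identical checking jigs stand on the bench, and one of them has a stepped metal bracket sitting in it. On that jig, pull the black knob up to unlock it, turn it clockwise until its steel finger points over the bracket's foot, then push the knob fully back down and let go. Leave the bracket seated in its place and do not operate the empty jig's knob.

Things in the scene. Friction and masses are not known exactly. Their poses are not given: they have to be found in the camera images.
- knob (a point): Black bar grip, 46 x 16 mm, 44 high, on a vertical axis, on the jig with the bracket (plate 180 x 130 x 16 mm). Point: on the axis, 15 mm below the bar's top; 67 mm above the bench when down. x: along the bar, to the finger's tip; z up. Below the bar: a disc (top 29 below the point), the steel finger (68 long, 12 wide, top 37 below) and a steel collar 68 wide (top 31 above bench) with two slots.
- pull (a joint): How far that knob is pulled up, m: 0 fully down (home), 0.020 at the upper stop. No spring: it stays where it is left (about 9 N to pull up, 4 N to push down). While the finger sits in a slot of the collar the knob cannot turn; above 0.012 it is free.
- turn (a joint): Angle of that knob about the vertical, rad, growing anticlockwise seen from above: 0 when the finger points straight over the bracket's foot, about 1.35 in the parking slot where it starts. Stops at -0.4 and 1.75; turning takes about 0.06 N m. The finger enters a slot if within about 0.15 rad of its middle.
- bracket_foot (a point): Bare metal stepped bracket, loose in the jig's nest: flat foot 50 x 34 x 4 mm, an upright 34 wide that steps outwards, two oblong holes near its top; 94 high, its top 110 above the bench, upright 96 mm or more from the knob's axis. Point: centre of the foot's top face, 20 above the bench, 75 from the axis; x points away from the knob, z up.
- spare_knob (a point): The same point on the same kind of knob of the other, empty jig (same sizes; finger parked too). Not to be lifted.

How it is judged:
On the way, in this order (a step that is already met when the one before it is completed fails the run):
1. the knob is pulled up out of its parking slot (value of joint pull above 0.0105 m and value of joint turn above 0.9 rad), for 0.05 s.
2. still pulled up, the knob is turned until the finger points over the foot (value of joint pull above 0.008 m and value of joint turn below 0.3 rad), for 0.05 s.
At the end, for the whole second after the job is handed in: The knob is home (less than 4 mm up) with its finger over the bracket's foot (within 0.32 rad), the bracket is still seated (within 10 mm and 0.15 rad of upright where it began), and the empty jig's knob is down (value of joint pull below 0.004 m and value of joint turn between -0.32 and 0.32 rad and distance of bracket_foot from where it was at the start of the episode below 0.01 m and angle between bracket_foot's own z axis and vertical below 0.15 rad and distance of spare_knob from where it was at the start of the episode below 0.006 m); the robot touches nothing.
It fails at once if the bracket is knocked out of its nest (distance of bracket_foot from where it was at the start of the episode above 0.015 m).
It fails at once if the empty jig's knob is pulled up (distance of spare_knob from where it was at the start of the episode above 0.008 m).
It also fails if it takes over 37 s, if anything falls off the work surface, if the arm or the gripper's body presses on something with over 40 N, if the wrist force passes 120 N, or if a joint passes its speed limit or range.

## Robot

A 6-joint arm with a two-finger parallel gripper is mounted at the origin on the work surface. World frame = base frame: x ahead of the robot, y to its left, z up, the work surface at z = 0. Lengths are in m, angles in rad, forces in N, time in s.
With the tool pointing down it reaches from about 0.375 to 0.975 m from the base axis. Payload 3.8 kg.
Tool frame: the origin (TCP) lies on the centre line of the jaws, within the pads' length; the fingertips stand 14 mm ahead of it and the grasp point (between the pads) lies 5 mm behind it; z points along the fingers, y is the line along which they close (so a half turn about z gives the same grasp; the last joint's range is limited). The gripper opens to 85 mm and grips with 20 to 120 N. Pads are 22 mm wide; open, the fingers measure 114 mm over their backs; the gripper's body (76 mm by 85 mm) begins 54 mm behind the grasp point. The pads swing forward as they close: fully open they stand 13 mm farther back than shut.
Start: joints at [1.063, 0.264, 1.604, -0, 1.274, -0.037], TCP at [0.306, 0.602, 0.245] pointing down, gripper open.
Joint ranges: [-2.63, 2.63], [-0.94, 2.18], [0.31, 2.57], [-1.31, 4.45], [0, 2.66], [-2.55, 2.55]. Speed limits (rad/s): [2.57, 2.57, 3.14, 3.14, 3.14, 3.14].

## Interface

Orientations are given as a rotation vector (axis times angle).
In Python, from workcell import bot, eyes, spot_in gives the robot as it stands.
- The arm moves only by the tool carry_out, never from a script. Its argument "series" is text: rows parted by semicolons, each of 4 numbers parted by spaces: the shift along the world's x, y, z in m, then the turn about the world's z in degrees. In form: tx ty tz roll; .... A call has 1 to 20 rows; each row shifts and turns the commanded pose from where the row before left it; what a row does not reach is not made up. A row lasts 1/8 s, in which the tool goes at most 62.5 mm and 10.7 degrees, less where a joint would pass 70% of its speed; a pose out of reach is approached as far as the arm can. A call is refused whole if a number of a shift passes 0.0625 or a number of a turn 10.7, either way. A call with a gripper value outside its range is refused whole. "jaw" is the gripper command: -1 is shut, 1 is fully open, values between are in proportion, set as the call begins (left out, the last holds). The fingers move at their own pace and stop on an object; "grip_force" is the grip in N (left out, the last holds). Time passes only in rows, so rows that do not move let the fingers close. It gives the time, the measured TCP pose, the force, the opening and the grip force at its end, in the units of the state.
- bot.read_state(): the state, without advancing time (a new reading comes with each control period).
- eyes.read_camera(name): name is "scene" or "top"; returns (picture, depth): 480x640x3 uint8, blue, green, red; 480x640 float32, m along the optical axis (not along the pixel's ray), 0 where there is no reading.
- eyes.get_calibration(name): a dict with "K" (3x3 intrinsics, pixels), "position" and "rotation" of the camera in the world. Camera axes: x right, y down, z forward; pixel columns grow to the right and rows downward; lengths in m; the calibration is good to about 2 mm. A picture is of the moment at which its call begins. get_calibration takes no time and is no camera call.
- bot.finish_job(): hands the job in; it is judged then, once.
Trained networks look in the newest picture that a camera, given by its name, has taken for a name from the list of things; names that differ only in an ending like _2 or _b are one class to them, and where a whole thing is asked for, a point or a joint stands for the part that bears it (a point fixed in the world has none). Each returns a list of dicts, best first, with "score" (0 to 1); they miss things now and then, are a little off and sometimes report something else, mostly with a low value. They report only what shows in the picture. A call takes as long as a camera call.
- spot_in(camera, target): "rect" ([centre column, centre row, width, height] in pixels, round what is visible of it).
The state is a dict: "time": time; "q": joint angles; "joint_vel": joint speeds; "joint_torque": joint torques, N m; "tool_pos": TCP position; "tcp_rot": TCP orientation; "wrist_force": force on the tool from outside, world axes, zero at the start; "torque": the same for the moment, N m; "width": opening from 0.0 (shut) to 1.0 (fully open); "grip_force": force on a finger pad.
Only numpy, scipy, OpenCV 4.12 (cv2) and the standard library are available. Lean on these libraries where they do the work, as an engineer would, in place of code of your own. Each camera call takes 0.05 s, during which the arm holds its last target. There are 200 camera calls.

## Working session

There is one attempt and no reset: what is moved stays moved. The work goes in short steps, Python scripts to look and compute and a tool call to move; the robot and the scene stay as the last step left them, time stands still between calls to the robot, and variables do not carry over. Pictures are saved under pics/ and viewed, at most 10 in all, crops included, and the job is handed in when it is done.

Besides the shell and the picture viewer there is one more tool, called after "Call:" by a JSON object that holds its "method" and its "body". carry_out: Moves the arm, as the interface text tells. Its arguments: {"type":"object","properties":{"series":{"type":"string"},"jaw":{"type":"number"},"grip_force":{"type":"number"}},"required":["series"]}

```bash
mkdir -p pics; cat > h.py <<'E'
import numpy as np, cv2
from workcell import bot, eyes, spot_in
def cloud(n):
    p,d=eyes.read_camera(n); c=eyes.get_calibration(n); K=np.array(c["K"]); 
    v,u=np.mgrid[0:480,0:640]
    P=np.stack([(u-K[0,2])/K[0,0]*d,(v-K[1,2])/K[1,1]*d,d],-1)@np.array(c["rotation"]).T+np.array(c["position"])
    P[d==0]=np.nan
    return p,d,P
E
python3 - <<'E'
from h import *
for n in("scene","top"):
    p,d,P=cloud(n); cv2.imwrite(f"pics/{n}0.png",p); print(n,eyes.get_calibration(n)["position"])
    for t in("knob","spare_knob","bracket_foot"):
        for r in spot_in(n,t)[:3]:
            u,v=int(r["rect"][0]),int(r["rect"][1]); print(t,round(r["score"],2),np.round(r["rect"]),P[v,u].round(3))
s=bot.read_state(); print(s["time"],s["tcp_rot"],s["width"])
E
```

```text
Traceback (most recent call last):
  File "h.py", line 6, in cloud
    P=np.stack([(u-K[0,2])/K[0,0]*d,(v-K[1,2])/K[1,1]*d,d],-1)@np.array(c["rotation"]).T+np.array(c["position"])
      ~~~~~~~~~~~~~~~~~~~~~~~~~~~~~~~~~~~~~~~~~~~~~~~~~~~~~~~~~~~~~~~~~~~~~~~~~~~~~~~~~~^~~~~~~~~~~~~~~~~~~~~~~~
ValueError: operands could not be broadcast together with shapes (480,640) (3,)
```

Rotation is probably a rotation vector.

```bash
sed -i 's/@np.array(c\["rotation"\]).T/@R(c["rotation"]).T/; 2a from scipy.spatial.transform import Rotation\ndef R(r):\n    r=np.array(r); return r if r.shape==(3,3) else Rotation.from_rotvec(r).as_matrix() if r.size==3 else 1/0' h.py
python3 - <<'E'
from h import *
for n in("scene","top"):
    p,d,P=cloud(n); cv2.imwrite(f"pics/{n}0.png",p); print(n,eyes.get_calibration(n))
    for t in("knob","spare_knob","bracket_foot"):
        for r in spot_in(n,t)[:3]:
            u,v=int(r["rect"][0]),int(r["rect"][1]); print(t,round(r["score"],2),np.round(r["rect"]),P[v,u].round(3))
s=bot.read_state(); print(s["time"],s["tcp_rot"],s["width"])
E
```

```text
scene {'K': array([[478.45147759,   0.        , 323.6965285 ],
       [  0.        , 478.45147759, 239.85104563],
       [  0.        ,   0.        ,   1.        ]]), 'position': array([0.85046029, 0.51061319, 0.603534  ]), 'rotation': array([-0.69936019, -2.59864095,  1.16920756])}
knob 0.91 [312. 187.  18.  51.] [ 0.483 -0.182  0.048]
knob 0.23 [433. 345.  28.  81.] [0.521 0.236 0.05 ]
spare_knob 0.57 [432. 345.  26.  84.] [0.524 0.236 0.053]
bracket_foot 0.57 [269. 184.  38.  46.] [ 0.533 -0.28   0.017]
top {'K': array([[496.07734561,   0.        , 321.54186179],
       [  0.        , 496.07734561, 238.79447207],
       [  0.        ,   0.        ,   1.        ]]), 'position': array([0.49623879, 0.00620226, 0.8909675 ]), 'rotation': array([-2.17433565,  2.19372182, -0.06293263])}
knob 0.7 [441. 280.  59.  22.] [ 0.48  -0.184  0.067]
spare_knob 0.64 [193. 260.  48.  30.] [0.517 0.223 0.083]
bracket_foot 0.86 [463. 236.  44.  45.] [ 0.556 -0.233  0.022]
0.45 [-7.32713920e-01 -3.05492599e+00  2.86779029e-04] 1.0004835877354947
```

View pics/scene0.png

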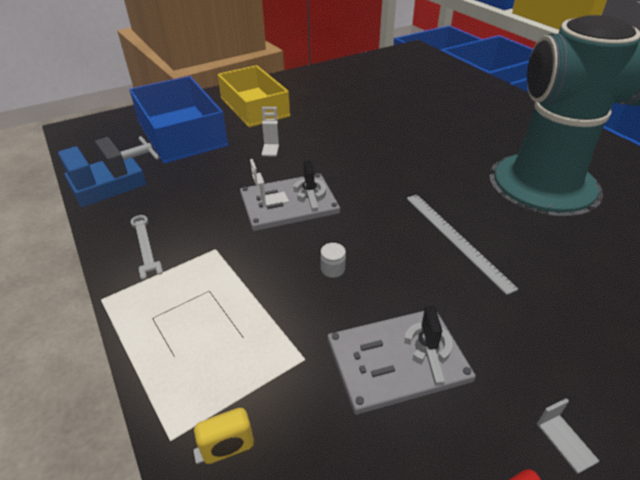

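View pics/top0.png

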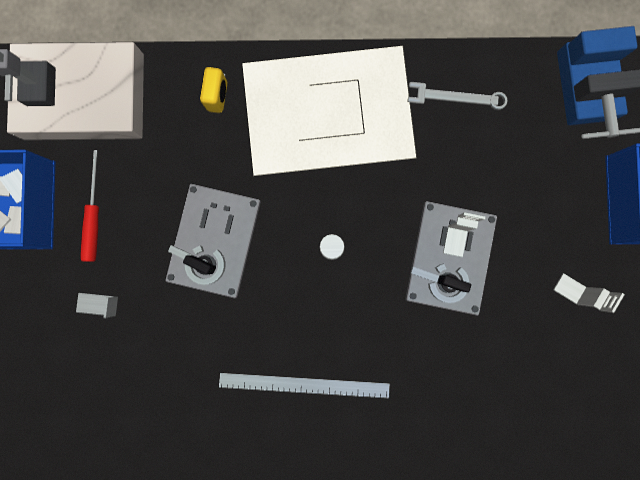

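The jig with the bracket is the right one in the top view: knob bar around (454,284), finger pointing left to (413,270), foot at (456,242). The empty jig is on the left, with its knob at (200,265).

```bash
python3 - <<'E'
from h import *
p,d,P=cloud("top")
v,u=np.mgrid[0:480,0:640]
m=(u>405)&(u<500)&(v>195)&(v<320)
def rep(n,k):
    q=P[k]; c=cv2.minAreaRect((q[:,:2]*1000).astype(np.float32)); print(n,len(q),q.mean(0).round(4),np.median(q[:,2]).round(4),c)
z=P[...,2]
dark=p.max(2)<70
rep("bar",m&dark&(z>.07)&(z<.09)&(v>260))
rep("foot",m&(p.min(2)>215)&(z>.014)&(z<.03)&(v>225)&(v<260))
rep("brtop",m&(z>.095))
pl=m&(z>.01)&(z<.022)
rep("plate",pl)
s,ds,S=cloud("scene")
x=S[...,0];y=S[...,1];k=(abs(x-.475)<.06)&(abs(y+.2)<.06)&(S[...,2]>.05)
rep("scene bar",k&(s.max(2)<90))
cv2.imwrite("pics/z.png",cv2.resize(p[190:325,400:505],None,fx=5,fy=5,interpolation=cv2.INTER_CUBIC)[:600])
E
```

```text
bar 286 [ 0.4757 -0.204   0.0819] 0.0824 ((475.7522277832031, -205.6050567626953), (46.40431213378906, 16.197927474975586), 69.71471405029297)
foot 418 [ 0.5453 -0.221   0.0204] 0.0203 ((546.2940673828125, -221.15895080566406), (33.34186935424805, 43.47773742675781), 78.38284301757812)
brtop 88 [ 0.5824 -0.2278  0.1068] 0.109 ((582.6508178710938, -228.46490478515625), (34.1036491394043, 4.449123382568359), 76.34717559814453)
plate 5802 [ 0.5215 -0.2142  0.0166] 0.0165 ((519.65771484375, -215.62612915039062), (131.458984375, 180.02955627441406), 77.72216796875)
scene bar 232 [nan nan nan] nan ((674.5386352539062, 39.058834075927734), (46.67339324951172, 14.130270957946777), 19.642229080200195)
```

View pics/z.png

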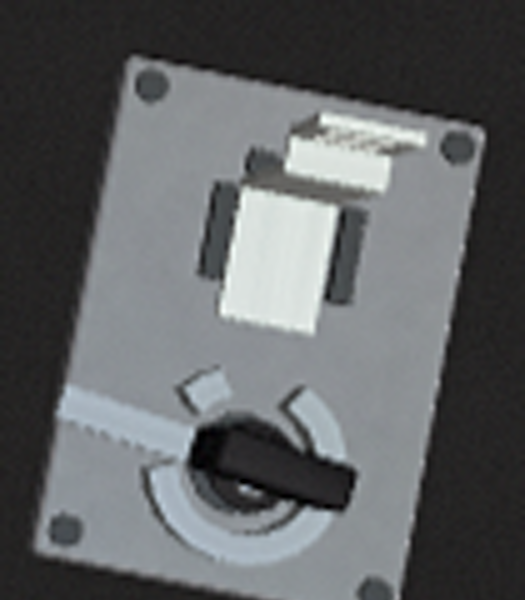

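The depth fits agree with the given sizes:

| Quantity | Measured |
|---|---|
| Knob axis | (0.476, -0.205) |
| Bar top height | 0.082 m |
| Bar heading | about 69.7° |
| Foot direction | about -12.3° |
| Turn angle | about 1.4 rad |

The tool's closing line is at about 63° and has to go to -20.3°, so I'm moving above the knob.

Call:
{"method": "carry_out", "body": {"series": "0.0095 -0.0448 0 -4.6;0.0095 -0.0448 0 -4.6;0.0095 -0.0448 0 -4.6;0.0095 -0.0448 0 -4.6;0.0095 -0.0448 0 -4.6;0.0095 -0.0448 0 -4.6;0.0095 -0.0448 0 -4.6;0.0095 -0.0448 0 -4.6;0.0095 -0.0448 0 -4.6;0.0095 -0.0448 0 -4.6;0.0095 -0.0448 0 -4.6;0.0095 -0.0448 0 -4.6;0.0095 -0.0448 0 -4.6;0.0095 -0.0448 0 -4.6;0.0095 -0.0448 0 -4.6;0.0095 -0.0448 0 -4.6;0.0095 -0.0448 0 -4.6;0.0095 -0.0448 0 -4.6;0 0 0 0;0 0 0 0", "jaw": 0.2}}

```text
time: 3.05
tool_pos: [0.4769, -0.2045, 0.2451]
tcp_rot: [-2.569, -1.806, -0.0]
wrist_force: [-1.0, 0.4, -0.4]
width: 0.601
grip_force: 0.0
```

Call:
{"method": "carry_out", "body": {"series": "-0.001 0 -0.04 -0.5;0 0 -0.04 0;0 0 -0.04 0;0 0 -0.02 0;0 0 -0.015 0;0 0 -0.015 0;0 0 -0.013 0;0 0 0 0;0 0 0 0"}}

```text
time: 4.18
tool_pos: [0.4766, -0.2051, 0.0627]
tcp_rot: [2.577, 1.795, 0.001]
wrist_force: [0.4, 0.4, 0.3]
width: 0.596
grip_force: 0.0
```

```bash
python3 - <<'E'
from h import *
p,d,P=cloud("scene"); cv2.imwrite("pics/s1.png",cv2.resize(p[120:250,220:390],None,fx=4,fy=4))
print({k:np.round(v,3) for k,v in bot.read_state().items() if k in("tool_pos","wrist_force","width")})
E
```

```text
{'tool_pos': array([ 0.477, -0.205,  0.063]), 'wrist_force': array([-0.181, -0.08 , -0.503]), 'width': np.float64(0.601)}
```

View pics/s1.png

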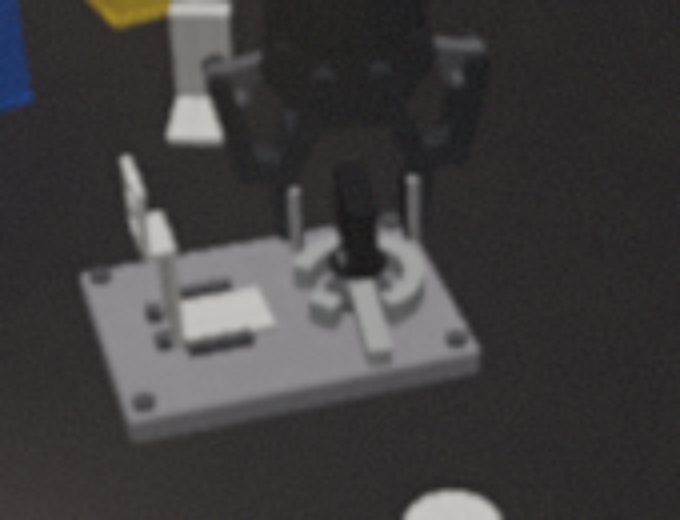

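The open pads straddle the bar evenly and clear the collar and bracket. Next I close the gripper.

Call:
{"method": "carry_out", "body": {"series": "0 0 0 0;0 0 0 0;0 0 0 0;0 0 0 0;0 0 0 0;0 0 0 0;0 0 0 0;0 0 0 0", "jaw": -1, "grip_force": 60}}

```text
time: 5.22
tool_pos: [0.475, -0.2045, 0.0629]
tcp_rot: [-2.576, -1.795, 0.003]
wrist_force: [-4.4, 1.7, 7.7]
width: 0.18
grip_force: 59.3
```

Call:
{"method": "carry_out", "body": {"series": "-0.001 0.0005 0.003 0;0 0 0.004 0;0 0 0.004 0;0 0 0.004 0;0 0 0.002 0;0 0 0 0;0 0 0 0"}}

```text
time: 6.1
tool_pos: [0.4748, -0.2043, 0.0795]
tcp_rot: [-2.577, -1.796, 0.001]
wrist_force: [-2.7, -1.1, -3.6]
width: 0.181
grip_force: 59.2
```

```bash
python3 - <<'E'
from h import *
p,d,P=cloud("scene"); cv2.imwrite("pics/s2.png",cv2.resize(p[120:250,220:390],None,fx=4,fy=4))
f=np.array([.4745,-.2045])+.055*np.array([np.cos(np.radians(68)),np.sin(np.radians(68))])
k=np.hypot(P[...,0]-f[0],P[...,1]-f[1])<.012
print(np.sort(P[k][:,2]).round(3)[::4])
E
```

```text
[-0.002 -0.001 -0.    -0.     0.001  0.003  0.004  0.005  0.006  0.007
  0.008  0.01   0.01   0.011  0.012  0.013  0.014  0.014  0.015  0.015
  0.015  0.016  0.016  0.016  0.016  0.016  0.016  0.016  0.017  0.017
  0.017  0.017  0.018  0.037  0.039  0.041  0.042  0.044  0.045  0.046
  0.046  0.047  0.047  0.047  0.047  0.047  0.048  0.048  0.049  0.37
  0.371  0.371  0.372  0.372  0.372  0.373  0.373  0.374  0.374  0.374
  0.375  0.375  0.376  0.376  0.377  0.377  0.377  0.378  0.378  0.379
  0.379  0.379  0.38   0.38   0.38   0.381  0.381  0.381  0.382  0.383
  0.383  0.383  0.384  0.385  0.385  0.386  0.386  0.387  0.387  0.388
  0.388  0.389  0.389  0.39   0.391  0.392  0.393  0.394  0.395  0.396
  0.399  0.402  0.405]
```

View pics/s2.png

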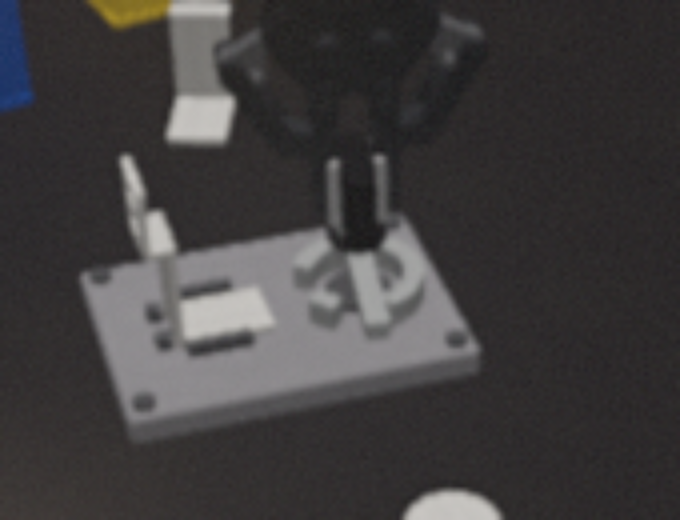

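The finger has lifted to 0.047 m, about 17 mm up, so it is clear of the collar. I turn it about 81° clockwise.

Call:
{"method": "carry_out", "body": {"series": "0 0 0 -5;0 0 0 -7;0 0 0 -8;0 0 0 -8;0 0 0 -8;0 0 0 -8;0 0 0 -8;0 0 0 -8;0 0 0 -8;0 0 0 -7;0 0 0 -6;0 0 0 0;0 0 0 0;0 0 0 0"}}

```text
time: 7.9
tool_pos: [0.4754, -0.2059, 0.0795]
tcp_rot: [3.124, -0.307, 0.001]
wrist_force: [-1.5, -7.2, -6.3]
width: 0.174
grip_force: 59.0
```

```bash
python3 - <<'E'
from h import *
s=bot.read_state(); r=s["tcp_rot"]; print("bar heading",(2*np.degrees(np.arctan2(r[1],r[0])))%360, s["torque"].round(2) if hasattr(s["torque"],"round") else s["torque"])
p,d,P=cloud("scene"); cv2.imwrite("pics/s3.png",cv2.resize(p[120:250,220:390],None,fx=4,fy=4))
k=(P[...,2]>.035)&(P[...,2]<.055)&(abs(P[...,0]-.52)<.03)&(abs(P[...,1]+.215)<.03)
q=P[k]; print(len(q)); print(cv2.minAreaRect((q[:,:2]*1000).astype(np.float32)),q[q[:,0].argmax()])
E
```

```text
bar heading 348.75996223350205 [-1.44  0.29 -0.05]
202
((515.7637329101562, -214.12063598632812), (17.246103286743164, 54.75072479248047), 77.27244567871094) [ 0.54405357 -0.21312463  0.04383025]
```

View pics/s3.png

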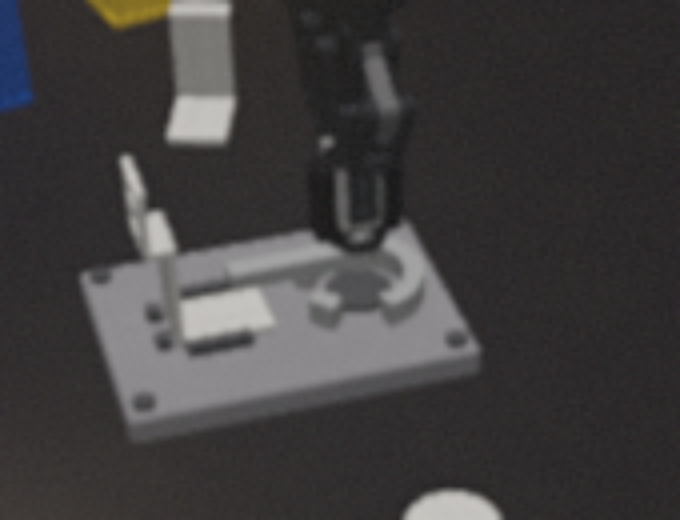

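The finger now points at about -12°, in line with the foot direction. I push the knob down.

Call:
{"method": "carry_out", "body": {"series": "0 -0.001 -0.003 -0.8;0 0 -0.004 0;0 0 -0.004 0;0 0 -0.004 0;0 0 -0.002 0;0 0 -0.001 0;0 0 0 0;0 0 0 0"}}

```text
time: 8.95
tool_pos: [0.4755, -0.2062, 0.0629]
tcp_rot: [3.123, -0.329, 0.001]
wrist_force: [-6.1, -3.1, 6.1]
width: 0.173
grip_force: 61.1
```

Call:
{"method": "carry_out", "body": {"series": "0 0 -0.001 0;0 0 -0.001 0;0 0 0 0;0 0 0 0"}}

```text
time: 9.45
tool_pos: [0.4757, -0.2062, 0.0628]
tcp_rot: [3.123, -0.329, 0.0]
wrist_force: [-9.4, -0.5, 18.9]
width: 0.179
grip_force: 63.0
```

It is on the stop: force rises to 19 N with no further travel. I release and rise.

Call:
{"method": "carry_out", "body": {"series": "0 0 0.002 0;0 0 0 0;0 0 0 0;0 0 0 0;0 0 0 0;0 0 0 0;0 0 0 0", "jaw": 0.1}}

```text
time: 10.32
tool_pos: [0.4751, -0.2053, 0.0612]
tcp_rot: [-3.124, 0.33, 0.0]
wrist_force: [0.7, -0.3, -0.2]
width: 0.55
grip_force: 0.0
```

Call:
{"method": "carry_out", "body": {"series": "0 0 0.015 0;0 0 0.03 0;0 0 0.04 0;0 0 0.04 0;-0.01 0.05 0.03 0;-0.01 0.05 0 0;-0.01 0.05 0 0;0 0.05 0 0;0 0 0 0;0 0 0 0;0 0 0 0"}}

```text
time: 11.7
tool_pos: [0.4454, -0.0064, 0.2166]
tcp_rot: [3.124, -0.333, 0.001]
wrist_force: [0.1, 0.7, -0.4]
width: 0.548
grip_force: 0.0
```

```bash
python3 - <<'E'
from h import *
p,d,P=cloud("top"); cv2.imwrite("pics/t4.png",p)
z=P[...,2]; v,u=np.mgrid[0:480,0:640]; m=(u>405)&(u<500)&(v>195)&(v<320)
def rep(n,k):
    q=P[k]; print(n,len(q),np.median(q[:,2]).round(4),cv2.minAreaRect((q[:,:2]*1000).astype(np.float32)) if len(q) else 0)
rep("bar",m&(p.max(2)<70)&(z>.065)&(z<.11)&(v>260))
rep("brtop",m&(z>.095)&(z<.13)&(v<240))
print(bot.read_state()["time"])
E
```

```text
bar 327 0.0821 ((475.743896484375, -205.9427490234375), (16.41265106201172, 45.58750534057617), 78.08699035644531)
brtop 89 0.1094 ((582.6569213867188, -228.53228759765625), (34.645606994628906, 4.720085620880127), 78.95529174804688)
11.75
```

View pics/t4.png

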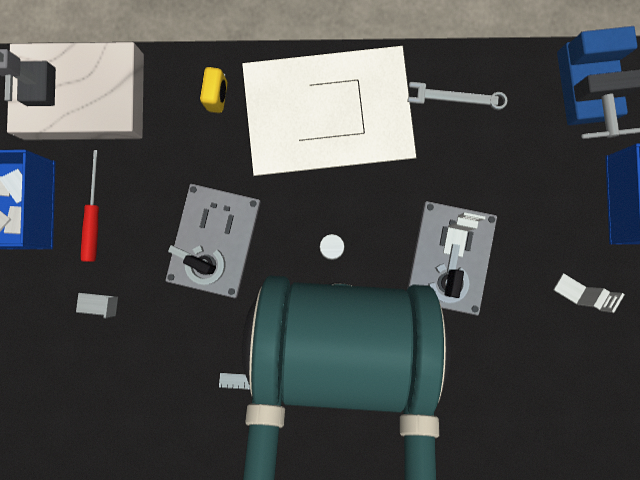

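The bar top is back at 0.082 m. The finger points over the foot at about (455,255), the bracket has not moved, and the empty jig is unchanged.

```bash
python3 -c "
from workcell import bot
print(bot.finish_job())"
```

```text
the job is handed in; nothing more can be done
None
```

The job is handed in: on the jig with the bracket, I pulled the knob up, turned it clockwise until its finger pointed over the foot, pushed it fully back down and let go; the last picture showed the bracket still seated and the empty jig's knob unchanged, but the hand-in returned no verdict.

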